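# Open the tea jar on the hotel desk

### The arm

A 6-joint arm with a two-finger parallel gripper is mounted at the origin on the work surface. World frame = base frame: x ahead of the robot, y to its left, z up, the work surface at z = 0. Lengths are in m, angles in rad, forces in N, time in s.
With the tool pointing down it reaches from about 0.25 to 0.775 m from the base axis. Payload 4 kg.
Tool frame: the origin (TCP) lies at the very end of the fingers, on their centre line; the grasp point (between the pads) lies tcp_to_grasp behind it (tcp_to_grasp is the distance from the TCP to the grasp point, in m); z points along the fingers, y is the direction in which the jaws open and shut (so a half turn about z gives the same grasp; the last joint's range is limited). The gripper opens to 94 mm and grips with 3 to 60 N. Pads are 16 mm wide; open, the fingers measure 119 mm over their backs; the gripper's body (75 mm by 177 mm) begins 78 mm behind the grasp point.
Start: joints at [1.061, 0.087, 1.371, -0, 1.684, -0.103], TCP at [0.218, 0.505, 0.206] pointing down, gripper open.
Joint ranges: [-3.1, 3.1], [-0.76, 2.03], [0.27, 2.55], [-1.08, 4.22], [0.17, 2.65], [-2.57, 2.57]. Speed limits (rad/s): [2.79, 2.79, 3.14, 3.14, 3.14, 3.14].

### API

Orientations are given as [roll, pitch, yaw] about the fixed x, y, z axes, in that order (R = Rz(yaw) Ry(pitch) Rx(roll)).
In Python, from bench import * gives the robot as it stands.
- The arm moves only by the tool play_rows, never from a script. Its argument "rows" is a list of rows, each a list of 3 entries, a list of its own where there are three numbers: the finger opening in cm, from 0 to 9.4, then the shift along the world's x, y, z in cm, then the turn, a rotation vector about the world's x, y, z in rad. A call has 1 to 8 rows; each row is the pose to reach, as a shift and turn from the pose commanded when the call began; what a row does not reach only later rows make up. A row lasts 1/12 s, in which the tool goes at most 41.7 mm and 7.16 degrees, less where a joint would pass 70% of its speed; a pose out of reach is approached as far as the arm can. A call with a gripper value outside its range is refused whole. The fingers move at their own pace and stop on an object; the grip force is fixed at half the most. Time passes only in rows, so rows that repeat a pose let the fingers close. It gives the time, the measured TCP pose, the force and the opening at its end, in the units of the state.
- get_obs(): the state, without advancing time (a new reading comes with each control period).
- snapshot(name): name is "side" or "top"; returns a dict with "pixels" (480x640x3 uint8, red, green, blue), "fx", "fy", "cx", "cy" (pixels), "rvec" (rotation vector, rad) and "tvec" (3), from world to camera coordinates, as OpenCV has them. Camera axes: x right, y down, z forward; pixel columns grow to the right and rows downward; lengths in m; the calibration is good to about 2 mm. A picture is of the moment at which its call begins. There is no depth.
- close_job(): hands the job in, once; it reports no verdict.
Trained networks look in the newest picture that a camera, given by its name, has taken for a name from the list of things; names that differ only in an ending like _2 or _b are one class to them, and where a whole thing is asked for, a point or a joint stands for the part that bears it (a point fixed in the world has none). Each returns a list of dicts, best first, with "confidence" (0 to 1); they miss things now and then, are a little off and sometimes report something else, mostly with a low value. They report only what shows in the picture. A call takes as long as a camera call. They do not tell look-alikes from the thing itself.
- silhouettes(camera, label): "mask" (480x640 bool, what is visible of it) and "point" ([row, column] in pixels, amid what is visible of it).
The state is a dict: "time": time; "joint_positions": joint angles; "qvel": joint speeds; "joint_torque": joint torques, N m; "tool_pos": TCP position; "ee_rot": TCP orientation; "wrist_force": force on the tool from outside, world axes, zero at the start; "wrist_torque": the same for the moment, N m; "width": finger opening in m.
Only numpy, scipy, OpenCV 4.12 (cv2) and the standard library are available. Lean on these libraries where they do the work, as an engineer would, in place of code of your own. Each camera call takes 0.05 s, during which the arm holds its last target. There are 200 camera calls.

### The job

Keeping it upright, set the closed square tea jar down into the square well of the pale wooden stand, which braces it against turning, then unscrew its brass cap anticlockwise and stop turning as soon as the threads let go, well short of a quarter turn. Lift the cap straight up just clear of the jar and finish while still holding it there in the gripper, level and over the mouth, within about five centimetres of it, with the jar left fully seated and upright in the well. Do not disturb the mug, the kettle or the bowl.

Things in the scene. Friction and masses are not known exactly. Their poses are not given: they have to be found in the camera images.
- jar: Loose white square ceramic jar standing on the desk, about 0.32 kg without cap. Body 60 x 60 mm, 72 mm high, edges rounded 4 mm; round neck 40 mm across, from 72 to 94 mm height. Origin: centre of the underside; z up, x and y square to the flat sides; a blue square on the -x side. All four ways of turning it into the well are good. On the bare desk only friction keeps it from turning.
- mouth (a point): Centre of the jar's mouth, 94 mm above its underside, on its axis. A red sprung seal ring there presses up on the closed cap with about 20 N: the cap is tight (about 0.3 Nm to turn) and, closed, carries the jar when lifted. Once the cap is off, the ring's top stands 101 mm above the jar's underside.
- cap: Loose round brass cap, 58 mm across, 24 mm high, ribbed upright side, 60 g, screwed on the jar: lower edge 78 mm, top 102 mm above the jar's underside, 6 mm of free space below it to the jar's flat shoulder. Origin: centre of the lower edge; z up. A black line on top runs from the centre along its +x. At the start its x is 0 to 0.1 rad anticlockwise (from above) of the jar's x.
- cap_top (a point): Centre of the cap's top face. Turning anticlockwise, the cap stays at its height (level threads) and comes free when its x is 0.75 rad (43 degrees) past the jar's x; then it lifts straight off (let go, it pops up 3 mm). Do not turn past 1.5 rad; at 1.65 it jams. Clockwise it is stopped. Its lower edge must rise 25 mm or more from closed to be clear of jar and ring.
- well (a point): Centre of the floor of the square well in the stand; x and y along the well's sides, z up. The well is 66 x 66 mm (3 mm clearance on each side of the jar; a seated jar can still turn about 0.1 rad) and 22 mm deep, green floor 6 mm above the desk.
- stand: Pale wooden stand fixed to the desk: base 130 x 130 mm, 6 mm thick, with a square rim 98 x 98 mm outside, 16 mm thick, 28 mm high, round the well. Origin: centre of the underside, on the desk; x and y along its sides, z up.
- mug: Bystander: white mug, 80 mm across, 85 mm high, handle on its +y side. Origin: centre of the underside.
- kettle: Bystander: black kettle, 150 mm across, 208 mm high, handle to its +x, reaching 117 mm from the axis, spout to its -x, reaching 100 mm. Origin: centre of the underside.
- bowl: Bystander: blue bowl, 100 mm across, 50 mm high. Origin: centre of the underside.
Things that resemble listed ones, but are neither listed nor needed, are in the scene too. What is meant by the cap is not green, and is the larger of those in its own colour. What is shaped like the jar but turquoise is not meant.

How it is judged:
On the way, in this order (a step that is already met when the one before it is completed fails the run):
1. the jar stands fully down in the well, upright, its cap still closed (horizontal distance between jar and well below 0.006 m and z of jar in the frame of well below 0.004 m and angle between jar's own z axis and vertical below 0.06 rad and angle between the x axis of cap and the x axis of jar, either way round below 0.3 rad and z of cap in the frame of jar below 0.084 m), for 0.2 s.
2. the cap has been turned until its threads let go, still on the jar, which stays seated (horizontal distance between jar and well below 0.006 m and z of jar in the frame of well below 0.004 m and angle between jar's own z axis and vertical below 0.06 rad and angle between the x axis of cap and the x axis of jar, either way round above 0.65 rad and z of cap in the frame of jar below 0.095 m), for 0.05 s.
At the end, for the whole second after the job is handed in: Gripper holds the cap (over 1 N), at rest, level to 0.2 rad, axis within 25 mm of the jar's, lower edge 103 to 165 mm above the jar's underside, cap and fingers off the jar; jar at rest on the well floor (within 4 mm, centre within 6 mm, tilt under 0.06 rad) (horizontal distance between jar and well below 0.006 m and z of jar in the frame of well below 0.004 m and angle between jar's own z axis and vertical below 0.06 rad and z of cap in the frame of jar between 0.103 and 0.165 m and horizontal distance between cap and jar below 0.025 m and angle between cap's own z axis and vertical below 0.2 rad and contact force between cap and the fingers above 1 N and contact force between each of cap, the fingers and jar below 0.1 N and linear speed of each of cap, jar below 0.02 m/s); the arm keeps its last pose, push and grip.
It fails at once if a bystander (mug, kettle or bowl) shifted by more than 25 mm (distance of any of mug, kettle, bowl from where it was at the start of the episode above 0.025 m).
It fails at once if the cap turned past 1.5 rad from its closed position on the jar (angle between the x axis of cap and the x axis of jar, either way round above 1.5 rad).
It fails at once if the jar tipped by more than 0.35 rad (angle between jar's own z axis and vertical above 0.35 rad).
It also fails if it takes over 51 s, if anything falls off the work surface, if the arm or the gripper's body presses on something with over 40 N, if the wrist force passes 120 N, or if a joint passes its speed limit or range.

## Working session

There is one attempt and no reset: what is moved stays moved. The work goes in short steps, Python scripts to look and compute and a tool call to move; the robot and the scene stay as the last step left them, time stands still between calls to the robot, and variables do not carry over. Pictures are saved under pics/ and viewed, about 8 in all and at most 12, crops included, and the job is handed in when it is done.

Besides the shell and the picture viewer there is one more tool, called after "Emit:" as name([rows], argument=value, ...), one row to a line, values as JSON. play_rows: Moves the arm, as the interface text tells. Its arguments: {"type":"object","properties":{"rows":{"type":"array"}},"required":["rows"]}

```bash
mkdir -p pics; ls; python3 - <<'E'
from bench import *
import cv2,numpy as np
o=get_obs()
print({k:np.round(v,3) for k,v in o.items()})
import bench; print([n for n in dir(bench) if not n.startswith('_')])
for n in ("side","top"):
    s=snapshot(n); cv2.imwrite(f"pics/{n}0.png",s["pixels"][:,:,::-1])
    print(n,s["fx"],s["fy"],s["cx"],s["cy"],s["rvec"],s["tvec"])
    for l in ("jar","cap","well","stand","mug","kettle","bowl"):
        for d in silhouettes(n,l): print(n,l,round(d["confidence"],2),d["point"],d["mask"].sum())
try: print(tcp_to_grasp)
except Exception as e: print(e)
E
```

```text
pics
{'time': np.float64(0.0), 'joint_positions': array([ 1.061,  0.088,  1.372,  0.   ,  1.684, -0.103]), 'qvel': array([-0.   ,  0.002,  0.001,  0.001,  0.002,  0.   ]), 'joint_torque': array([-0.0000e+00, -3.4020e+01, -3.0242e+01,  7.2000e-02,  3.3000e-02,
       -0.0000e+00]), 'tool_pos': array([0.217, 0.505, 0.204]), 'ee_rot': array([-3.139, -0.   ,  2.735]), 'wrist_force': array([ 0.905, -0.575,  0.26 ]), 'wrist_torque': array([ 0.016, -0.052,  0.009]), 'width': np.float64(0.094)}
['IKError', 'close_job', 'get_obs', 'silhouettes', 'snapshot', 'tcp_to_grasp']
side 583.7070470594098 583.7070470594098 310.0626926806621 238.87525069549494 [ 0.16033313 -2.77940657  1.33717076] [0.55133412 0.12386715 1.43837378]
side jar 0.75 [313.8, 322.5] 692
side jar 0.55 [296.9, 374.2] 1232
side cap 0.79 [340.4, 304.3] 302
side cap 0.78 [319.9, 274.1] 552
side cap 0.59 [288.4, 323.1] 553
side stand 0.91 [238.1, 331.7] 1562
side stand 0.35 [312.4, 320.6] 683
side mug 0.61 [251.8, 248.9] 1305
side kettle 0.63 [407.0, 247.4] 9009
side kettle 0.29 [242.0, 331.8] 1536
side bowl 0.57 [167.3, 300.7] 649
top 494.6067058797846 494.6067058797846 306.46025936617826 242.38253093712402 [ 2.12889888 -2.18475451  0.14319107] [0.02887588 0.57404506 1.2186373 ]
top jar 0.75 [266.7, 367.7] 2625
top jar 0.61 [318.0, 265.0] 625
top jar 0.58 [275.2, 257.2] 183
top cap 0.91 [267.0, 248.9] 478
top cap 0.8 [228.8, 240.9] 431
top cap 0.47 [257.0, 218.2] 156
top well 0.91 [262.5, 369.3] 2506
top well 0.21 [275.8, 258.7] 114
top stand 0.9 [266.1, 370.1] 2549
top stand 0.55 [273.5, 258.5] 174
top mug 0.93 [186.3, 315.3] 1054
top kettle 0.77 [230.8, 114.9] 4420
top bowl 0.94 [212.3, 488.1] 1214
0.0188
```

View pics/side0.png

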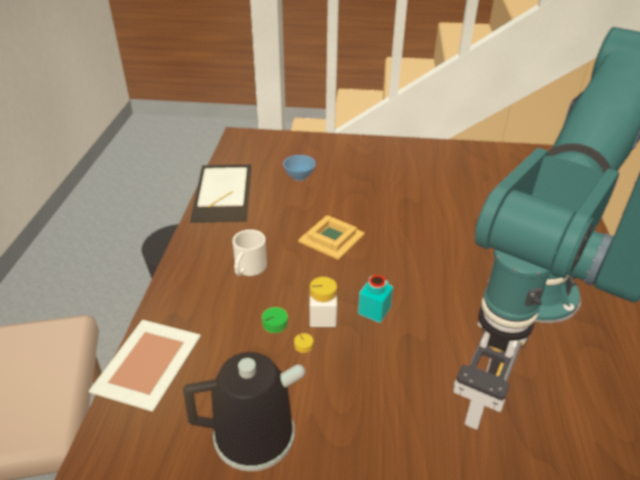

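View pics/top0.png

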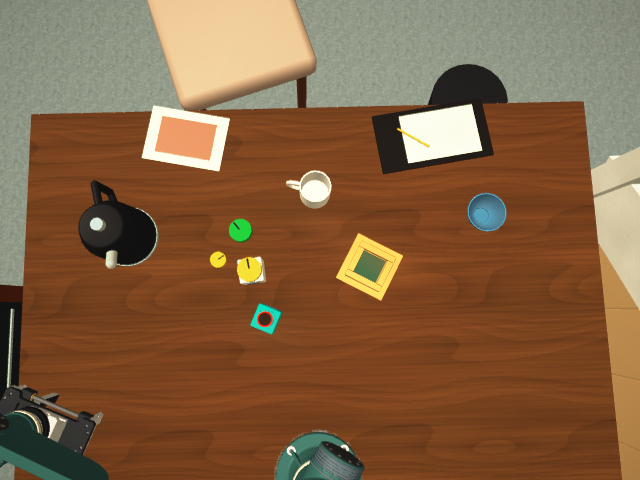

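Candidates, as (column, row) in the top view:
- White jar with the big yellow-brass cap at (249,269). This is the one meant.
- Turquoise open jar at (265,319): excluded by colour.
- Small yellow cap at (218,259): it's the smaller one.
- Green cap at (240,230): excluded by colour.

The stand is at (370,266). The mug (315,188), kettle (115,230) and bowl (487,212) are bystanders.

Next I'll check a close crop and fit the poses.

```bash
cat > h.py <<'E'
from bench import *
import cv2,numpy as np
from scipy.optimize import minimize
def proj(s,P):
    K=np.array([[s["fx"],0,s["cx"]],[0,s["fy"],s["cy"]],[0,0,1]])
    return cv2.projectPoints(np.float64(P),np.float64(s["rvec"]),np.float64(s["tvec"]),K,None)[0][:,0]
def back(s,uv,z):
    R=cv2.Rodrigues(np.float64(s["rvec"]))[0]; c=-R.T@s["tvec"]
    d=R.T@np.array([(uv[0]-s["cx"])/s["fx"],(uv[1]-s["cy"])/s["fy"],1]); return c+d*(z-c[2])/d[2]
def box(h,z0,z1): return np.array([[a*h,b*h,z] for a in(-1,1) for b in(-1,1) for z in(z0,z1)])
def cyl(r,z0,z1):
    t=np.linspace(0,2*np.pi,40,endpoint=False); return np.array([[r*np.cos(a),r*np.sin(a),z] for a in t for z in(z0,z1)])
def rbox(h,r,z0,z1):
    return np.vstack([cyl(r,z0,z1)+[a*(h-r),b*(h-r),0] for a in(-1,1) for b in(-1,1)])
JAR=[rbox(.03,.004,0,.072),cyl(.02,.072,.094)]; CAP=[cyl(.029,.078,.102)]
STAND=[box(.065,0,.006),box(.049,.006,.028)]
def render(s,parts,p,S=4):
    m=np.zeros((480*S,640*S),np.uint8); x,y,z,a=p; c,n=np.cos(a),np.sin(a)
    for P in parts:
        Q=P@np.array([[c,n,0],[-n,c,0],[0,0,1]])+[x,y,z]
        h=cv2.convexHull(np.float32(proj(s,Q)*S+S/2)); cv2.fillConvexPoly(m,np.int32(h.round()),255)
    return cv2.resize(m,(640,480),interpolation=cv2.INTER_AREA)/255.
def fit(views,parts,p0,z=0):
    f=lambda q:sum(np.abs(render(s,parts,[q[0],q[1],z,q[2]])-m).sum()/m.sum() for s,m in views)
    best=min((minimize(f,[p0[0],p0[1],a],method="Nelder-Mead",options=dict(initial_simplex=np.array([[p0[0],p0[1],a],[p0[0]+.008,p0[1],a],[p0[0],p0[1]+.008,a],[p0[0],p0[1],a+.3]]),xatol=1e-4,fatol=1e-4)) for a in p0[2]),key=lambda r:r.fun)
    return best.x,best.fun
def roi(m,u,v,r):
    o=np.zeros(m.shape,float); u,v=int(u),int(v); o[v-r:v+r,u-r:u+r]=m[v-r:v+r,u-r:u+r]; return o
def hsv(s): return cv2.cvtColor(s["pixels"],cv2.COLOR_RGB2HSV).astype(int)
def yellow(s): h=hsv(s); return (h[...,0]>18)&(h[...,0]<36)&(h[...,1]>140)&(h[...,2]>110)
def white(s): h=hsv(s); return (h[...,1]<70)&(h[...,2]>110)
E
python3 - <<'E'
from h import *
t=snapshot("top"); s=snapshot("side")
j=back(t,(249,269),.102); w=back(t,(370,266),.01); print(j,w)
for n,c in (("t",t),):
    a=cv2.resize(t["pixels"][240:300,210:290],None,fx=5,fy=5,interpolation=cv2.INTER_CUBIC)
b=cv2.resize(s["pixels"][270:330,284:364],None,fx=5,fy=5,interpolation=cv2.INTER_CUBIC)
cv2.imwrite("pics/crop1.png",np.hstack([a,b])[:,:,::-1])
V=[]
for c in(t,s):
    u=proj(c,[[j[0],j[1],.05]])[0]; 
    V.append((c,u))
masks=[]
for (c,u),r in zip(V,(22,32)):
    m=roi(yellow(c)|white(c),*u,r).astype(np.uint8)
    m=cv2.morphologyEx(m,cv2.MORPH_CLOSE,np.ones((5,5)))
    n,l,st,ce=cv2.connectedComponentsWithStats(m); k=1+st[1:,4].argmax(); masks.append((c,(l==k).astype(float))); print(st[k],u)
A=np.arange(0,1.57,.4)
print("jar",fit(masks,JAR+CAP,(j[0],j[1],A)),fit(masks[:1],JAR+CAP,(j[0],j[1],A)),fit(masks[1:],JAR+CAP,(j[0],j[1],A)))
ms=[]
for c,n in((t,"top"),(s,"side")):
    d=silhouettes(n,"stand")[0]; ms.append((c,d["mask"].astype(float)))
print("stand",fit(ms,STAND,(w[0],w[1],A)),fit(ms[:1],STAND,(w[0],w[1],A)),fit(ms[1:],STAND,(w[0],w[1],A)))
# cap line
h=hsv(t); u=proj(t,[[j[0],j[1],.102]])[0]
cm=roi(yellow(t),*u,14); k=roi((h[...,2]<90),*u,11); v,uu=np.nonzero(k)
P=np.array([back(t,(a,b),.102) for a,b in zip(uu,v)]); print(len(P),P[:,:2].mean(0) if len(P) else 0)
E
```

```text
[0.50565116 0.15324613 0.102     ] [ 0.512479   -0.14831684  0.01      ]
[237 257  27  27 608] [251.35060295 270.55823759]
[ 309  276   28   51 1302] [323.68021706 301.92277254]
jar (array([0.50790854, 0.15478538, 1.68797428]), np.float64(0.23350707572219606)) (array([0.50727722, 0.15713899, 0.16138323]), np.float64(0.16863390092879257)) (array([0.50818988, 0.1510775 , 1.68394889]), np.float64(0.027490135839281952))
stand (array([ 0.51238957, -0.14686203,  1.04705204]), np.float64(0.08300989983208246)) (array([ 0.51173214, -0.14622376, -0.50692939]), np.float64(0.02400697984111677)) (array([ 0.51378722, -0.14823801,  1.06740048]), np.float64(0.043835895866799264))
9 [0.52011676 0.15653897]
```

View pics/crop1.png

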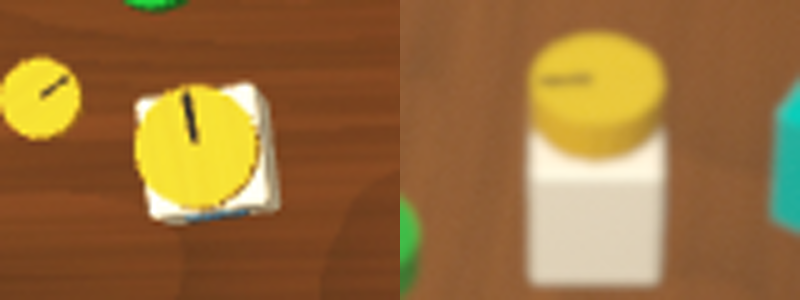

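The crop confirms it: a white jar with the large cap, blue face towards -x, and the line pointing about +x with a slight lean to +y. The jar is at about (0.508, 0.153), yaw about 0.13, and the stand at about (0.5125, -0.147), yaw about -0.507. I'll grip the cap, carry the jar by it, seat it and unscrew in the same grip.

Emit:
play_rows([
  [9.4,[3.6,-4.4,0],[0,0,0]],
  [9.4,[6,-7.2,0],[0,0,0]],
  [9.4,[8.5,-10.3,0],[0,0,0]],
  [9.4,[11,-13.3,0],[0,0,0]],
  [9.4,[13.5,-16.4,0],[0,0,0]],
  [9.4,[16,-19.4,0],[0,0,0]],
  [9.4,[18,-21.8,0],[0,0,0]],
  [9.4,[19,-23,0],[0,0,0]],
])

```text
time: 1.67
tool_pos: [0.4098, 0.2719, 0.2056]
ee_rot: [-3.141, 0.002, 2.731]
wrist_force: [0.1, 0.5, 0.1]
width: 0.0939
```

Emit:
play_rows([
  [9.4,[2.5,-3,0],[0,0,0]],
  [9.4,[5,-6.1,0],[0,0,0]],
  [9.4,[7.5,-9.2,0],[0,0,0]],
  [9.4,[9,-11,0],[0,0,0]],
  [9.4,[9.7,-11.9,0],[0,0,0]],
  [9.4,[10,-12.2,0],[0,0,0]],
  [9.4,[10,-12.2,0],[0,0,0]],
  [9.4,[10,-12.2,0],[0,0,0]],
])

```text
time: 2.33
tool_pos: [0.507, 0.1542, 0.2056]
ee_rot: [3.141, -0.001, 2.736]
wrist_force: [0.6, 0.5, -0.1]
width: 0.0939
```

Emit:
play_rows([
  [9.4,[0,0,-2.5],[0,0,0]],
  [9.4,[0,0,-5],[0,0,0]],
  [9.4,[0,0,-7.5],[0,0,0]],
  [9.4,[0,0,-9.5],[0,0,0]],
  [9.4,[0,0,-11],[0,0,0]],
  [9.4,[0,0,-12.2],[0,0,0]],
  [9.4,[0,0,-12.8],[0,0,0]],
  [9.4,[0,0,-12.8],[0,0,0]],
])

```text
time: 3.0
tool_pos: [0.5063, 0.1539, 0.0763]
ee_rot: [-3.14, -0.002, 2.736]
wrist_force: [0.2, 0.2, -0.8]
width: 0.0939
```

```bash
python3 - <<'E'
from h import *
o=get_obs(); print(o["tool_pos"],o["wrist_force"])
s=snapshot("side"); cv2.imwrite("pics/c2.png",cv2.resize(s["pixels"][230:350,244:404],None,fx=5,fy=5,interpolation=cv2.INTER_CUBIC)[:,:,::-1])
E
```

```text
[0.50628704 0.15391283 0.07625688] [ 0.24205099  0.18885318 -0.75620553]
```

View pics/c2.png

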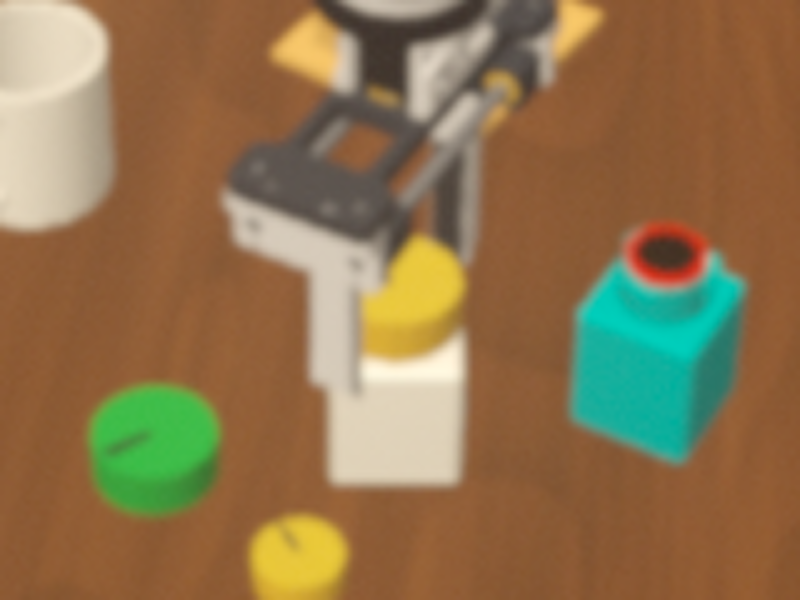

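The fingers straddle the brass cap: the near finger is left of it at about (335,330), the far one behind at (460,200), and the tip ends near shoulder level. Closing now, then lifting.

Emit:
play_rows([
  [5,[0,0,0],[0,0,0]],
  [5,[0,0,0],[0,0,0]],
  [5,[0,0,0],[0,0,0]],
  [5,[0,0,0],[0,0,0]],
  [5,[0,0,0],[0,0,0]],
  [5,[0,0,0],[0,0,0]],
  [5,[0,0,0],[0,0,0]],
  [5,[0,0,0],[0,0,0]],
])

```text
time: 3.72
tool_pos: [0.5079, 0.1533, 0.0778]
ee_rot: [3.141, 0.0, 2.735]
wrist_force: [0.6, 0.2, 1.1]
width: 0.0577
```

Emit:
play_rows([
  [5,[0,0,0.5],[0,0,0]],
  [5,[0,0,1.5],[0,0,0]],
  [5,[0,0,3],[0,0,0]],
  [5,[0,0,4.5],[0,0,0]],
  [5,[0,0,6],[0,0,0]],
  [5,[0,0,7],[0,0,0]],
  [5,[0,0,7],[0,0,0]],
  [5,[0,0,7],[0,0,0]],
])

```text
time: 4.38
tool_pos: [0.5078, 0.1531, 0.1479]
ee_rot: [3.141, 0.001, 2.735]
wrist_force: [-0.4, 0.6, -3.5]
width: 0.0576
```

The wrist reads about 3.5 N of weight, so the jar hangs from the cap. Moving over the stand, turning by -0.64.

Emit:
play_rows([
  [5,[0,-1,0],[0,0,-0.04]],
  [5,[0,-3,0],[0,0,-0.1]],
  [5,[0.1,-6,0],[0,0,-0.17]],
  [5,[0.1,-9,0],[0,0,-0.25]],
  [5,[0.2,-12,0],[0,0,-0.33]],
  [5,[0.2,-15,0],[0,0,-0.4]],
  [5,[0.3,-18,0],[0,0,-0.46]],
  [5,[0.3,-20,0],[0,0,-0.5]],
])

```text
time: 5.05
tool_pos: [0.5093, -0.0501, 0.1459]
ee_rot: [-3.139, -0.001, 2.228]
wrist_force: [0.8, -0.2, -3.7]
width: 0.0579
```

Emit:
play_rows([
  [5,[0,-2,0],[0,0,-0.03]],
  [5,[0,-4,0],[0,0,-0.06]],
  [5,[0.1,-6,0],[0,0,-0.09]],
  [5,[0.1,-8,0],[0,0,-0.12]],
  [5,[0.1,-9.5,0],[0,0,-0.14]],
  [5,[0.1,-10,0],[0,0,-0.14]],
  [5,[0.1,-10,0],[0,0,-0.14]],
  [5,[0.1,-10,0],[0,0,-0.14]],
])

```text
time: 5.72
tool_pos: [0.511, -0.1466, 0.1466]
ee_rot: [-3.141, -0.002, 2.094]
wrist_force: [-0.1, -0.1, -4.1]
width: 0.0578
```

```bash
python3 - <<'E'
from h import *
o=get_obs(); print(o["tool_pos"],o["ee_rot"],o["wrist_force"],o["width"])
s=snapshot("side"); t=snapshot("top")
np.savez("s3.npz",side=s["pixels"],top=t["pixels"])
f=lambda p:cv2.resize(p,None,fx=4,fy=4,interpolation=cv2.INTER_CUBIC)
cv2.imwrite("pics/c3.png",np.hstack([f(s["pixels"][150:280,280:380]),f(t["pixels"][200:330,320:420])])[:,:,::-1])
E
```

```text
[ 0.51097283 -0.14655041  0.14658959] [-3.14090075e+00 -2.01598928e-03  2.09403819e+00] [-0.10275971 -0.09722946 -4.05930177] 0.05782310306224683
```

View pics/c3.png

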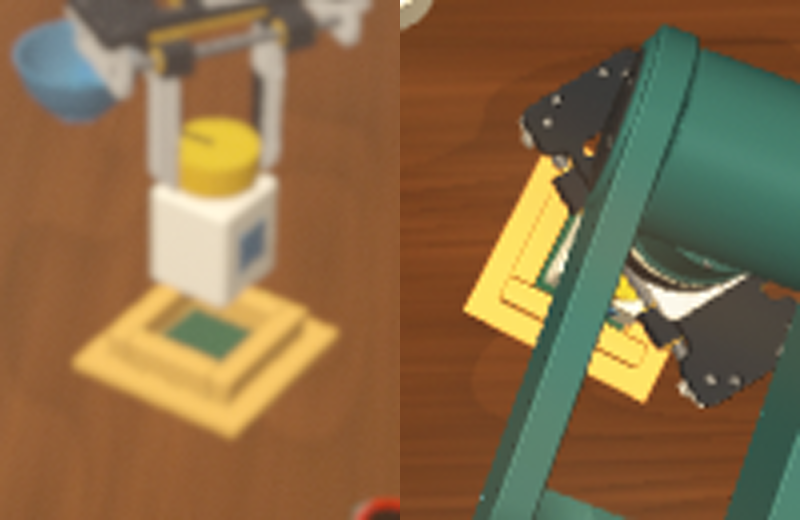

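```bash
cat > m.py <<'E'
from h import *
def jarside(s,pix,reg,z,p0):
    c=dict(s,pixels=pix); h=hsv(c); m=(white(c)|((h[...,0]>90)&(h[...,0]<130)&(h[...,1]>70))).astype(np.uint8)
    r0,r1,c0,c1=reg; R=np.zeros((480,640)); R[r0:r1,c0:c1]=1
    m=cv2.morphologyEx(m,cv2.MORPH_CLOSE,np.ones((3,3)))*R
    f=lambda q:np.abs(render(s,JAR[:1],[q[0],q[1],z,q[2]])*R-m).sum()/m.sum()
    best=min((minimize(f,[p0[0],p0[1],a],method="Nelder-Mead",options=dict(initial_simplex=np.array([[p0[0],p0[1],a],[p0[0]+.008,p0[1],a],[p0[0],p0[1]+.008,a],[p0[0],p0[1],a+.3]]),xatol=1e-4,fatol=1e-4)) for a in p0[2]),key=lambda r:r.fun)
    return best.x,best.fun,m
E
python3 - <<'E'
from m import *
o=get_obs(); s=snapshot("side"); p=np.load("s3.npz")["side"]
i0=cv2.imread("pics/side0.png")[:,:,::-1]
R=cv2.Rodrigues(np.float64(s["rvec"]))[0]; print("cam",-R.T@s["tvec"])
for z in (.068,.070):
    x,f,m=jarside(s,p,(198,228,312,352),z,(.512,-.148,(-.8,-.5,-.3))); print("jar",z,x,f,m.sum())
x,f,m=jarside(s,i0,(302,330,300,345),0,(.508,.152,(-.1,.1,.3))); print("jar start",x,f,m.sum())
for n,im in (("i0",i0),):
    c=dict(s,pixels=im); h=hsv(c); ym=(h[...,0]>14)&(h[...,0]<30)&(h[...,1]>90)&(h[...,2]>165)
    m=roi(ym,331,238,38).astype(np.uint8); m=cv2.morphologyEx(m,cv2.MORPH_CLOSE,np.ones((13,13)))
    print("stand",fit([(c,m.astype(float))],STAND,(.512,-.147,(-.7,-.5,-.3))),m.sum())
t=snapshot("top"); c=dict(t,pixels=cv2.imread("pics/top0.png")[:,:,::-1]); h=hsv(c)
m=roi((h[...,0]>14)&(h[...,0]<30)&(h[...,1]>90)&(h[...,2]>165),370,266,38).astype(np.uint8); m=cv2.morphologyEx(m,cv2.MORPH_CLOSE,np.ones((25,25)))
print("stand top",fit([(c,m.astype(float))],STAND,(.512,-.147,(-.7,-.5,-.3))),m.sum())
E
```

```text
cam [0.4230037  1.10344175 0.99584922]
jar 0.068 [ 0.51296066 -0.15362587 -0.46527731] 0.06271143650593285 699.0
jar 0.07 [ 0.51270525 -0.1497163  -0.43966004] 0.06565121041263429 699.0
jar start [0.50832637 0.15214523 0.11609379] 0.019440713880681647 657.0
stand (array([ 0.51538597, -0.14691331, -0.51126995]), np.float64(0.07113527385695956)) 1742
stand top (array([ 0.5128361 , -0.14635437, -0.50456894]), np.float64(0.01825436789501793)) 2570
```

```bash
python3 - <<'E'
from m import *
for n,uv in (("top",(249,269)),("side",(323,289))):
    s=snapshot(n); c=dict(s,pixels=cv2.imread(f"pics/{n}0.png")[:,:,::-1])
    m=roi(yellow(c),*uv,18).astype(np.uint8)
    m=cv2.morphologyEx(m,cv2.MORPH_CLOSE,np.ones((7,7)))
    k,l,st,ce=cv2.connectedComponentsWithStats(m); m=(l==1+st[1:,4].argmax()).astype(float)
    print(n,"cap",fit([(c,m)],CAP,(.507,.153,(0,))),m.sum())
    v,u=np.nonzero(roi(hsv(c)[...,2]<120,*uv,9)*m); P=np.array([back(s,(a,b),.102)[:2] for a,b in zip(u,v)]); print(len(P),P.mean(0) if len(P) else '')
E
```

```text
top cap (array([0.50676977, 0.15500142, 0.30407494]), np.float64(0.04754286651899254)) 478.0
10 [0.51939294 0.15644029]
side cap (array([0.50930283, 0.14893541, 0.09539393]), np.float64(0.054412638495683466)) 561.0
0
```

Emit:
play_rows([
  [5,[0.1,0,-0.5],[0,0,0]],
  [5,[0.25,0,-1.5],[0,0,0]],
  [5,[0.25,0,-2.5],[0,0,0]],
  [5,[0.25,0,-3.2],[0,0,0]],
  [5,[0.25,0,-3.6],[0,0,0]],
  [5,[0.25,0,-3.6],[0,0,0]],
  [5,[0.25,0,-3.6],[0,0,0]],
])

```text
time: 6.6
tool_pos: [0.5139, -0.1468, 0.1109]
ee_rot: [-3.141, -0.001, 2.095]
wrist_force: [0.3, -0.8, -3.3]
width: 0.0579
```

```bash
python3 - <<'E'
from m import *
o=get_obs(); print(o["tool_pos"],o["ee_rot"],o["wrist_force"])
s=snapshot("side"); p=s["pixels"]
f=lambda p,k:cv2.resize(p,None,fx=k,fy=k,interpolation=cv2.INTER_CUBIC)
q=f(p[180:270,285:385],8)
def draw(P,col):
    u=(proj(s,P)-[285,180])*8+4; cv2.polylines(q,[np.int32(u)],True,col,1)
sq=lambda x,y,z,a,h:np.array([[x+h*(c*np.cos(a)-d*np.sin(a)),y+h*(c*np.sin(a)+d*np.cos(a)),z] for c,d in((1,1),(1,-1),(-1,-1),(-1,1))])
for (x,y,a),c in (((.5146,-.1475,-.508),(255,0,0)),):
    draw(sq(x,y,.028,a,.049),c);draw(sq(x,y,.028,a,.033),c);draw(sq(x,y,.006,a,.065),c);draw(sq(x,y,.006,a,.033),c)
z=o["tool_pos"][2]-.0778
x,y=o["tool_pos"][:2]+[.0005,-.0012]
draw(sq(x,y,z,-.525,.03),(0,0,255));draw(sq(x,y,z+.072,-.525,.03),(0,0,255))
cv2.imwrite("pics/c4.png",q[:,:,::-1]); print(z)
E
```

```text
[ 0.51385094 -0.14678857  0.11091029] [-3.14101270e+00 -8.56111564e-04  2.09474649e+00] [ 0.34632457 -0.7732501  -3.31669277]
0.03311029116494539
```

View pics/c4.png

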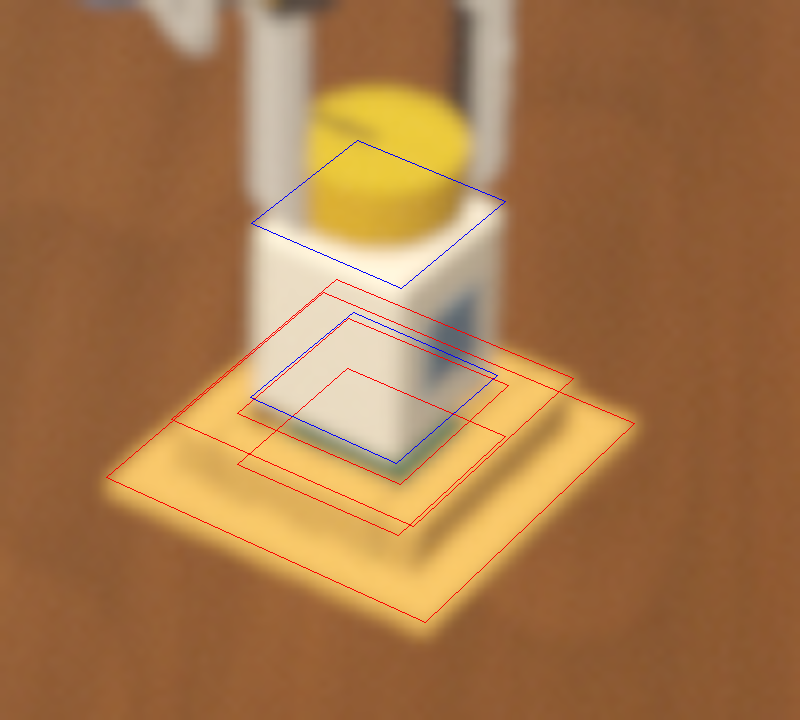

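The jar's bottom outline sits centred inside the well opening, with about 10–13 px of margin at each corner (jar front corner (397,462), well corner (401,485)). Lowering gently.

Emit:
play_rows([
  [5,[0,0,-0.4],[0,0,0]],
  [5,[0,0,-0.8],[0,0,0]],
  [5,[0,0,-1.2],[0,0,0]],
  [5,[0,0,-1.5],[0,0,0]],
  [5,[0,0,-1.5],[0,0,0]],
])

```text
time: 7.07
tool_pos: [0.5135, -0.1466, 0.0954]
ee_rot: [-3.14, -0.002, 2.095]
wrist_force: [0.5, 0.3, -2.8]
width: 0.0578
```

Emit:
play_rows([
  [5,[0,0,-0.4],[0,0,0]],
  [5,[0,0,-0.8],[0,0,0]],
  [5,[0,0,-1.0],[0,0,0]],
  [5,[0,0,-1.15],[0,0,0]],
  [5,[0,0,-1.25],[0,0,0]],
  [5,[0,0,-1.25],[0,0,0]],
  [5,[0,0,-1.25],[0,0,0]],
])

```text
time: 7.65
tool_pos: [0.5143, -0.1469, 0.0841]
ee_rot: [3.141, 0.0, 2.095]
wrist_force: [0.2, 0.3, -3.1]
width: 0.0577
```

Emit:
play_rows([
  [5,[0,0,-0.1],[0,0,0]],
  [5,[0,0,-0.15],[0,0,0]],
  [5,[0,0,-0.2],[0,0,0]],
  [5,[0,0,-0.2],[0,0,0]],
  [5,[0,0,-0.2],[0,0,0]],
])

```text
time: 8.07
tool_pos: [0.5145, -0.147, 0.0837]
ee_rot: [3.141, 0.001, 2.095]
wrist_force: [-2.7, 1.1, 4.8]
width: 0.058
```

```bash
python3 - <<'E'
from m import *
s=snapshot("side"); p=s["pixels"]; o=get_obs(); print(o["tool_pos"],o["wrist_force"],o["wrist_torque"])
q=cv2.resize(p[180:270,285:385],None,fx=8,fy=8,interpolation=cv2.INTER_CUBIC)
cv2.imwrite("pics/c5.png",q[:,:,::-1])
E
```

```text
[ 0.51453324 -0.14699869  0.08373818] [-1.83458293  2.16403896  5.2078467 ] [0.1566856  0.48108245 0.00375866]
```

View pics/c5.png

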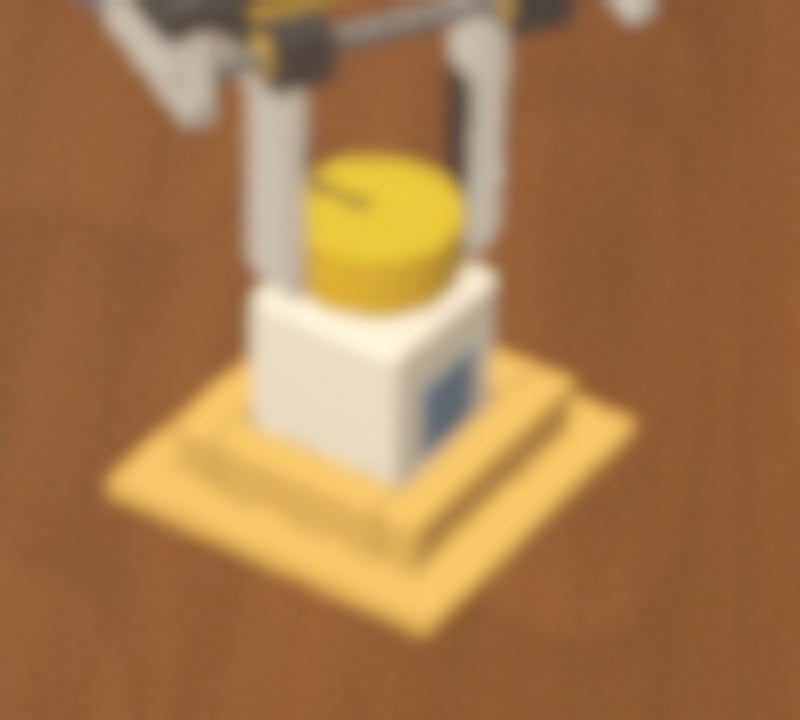

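The jar is seated: rim around its base, level, blue face at (450,400), cap still closed with its line at (340,195). Starting the anticlockwise turn while watching the wrist torque.

Emit:
play_rows([
  [5,[0,0,0],[0,0,0.06]],
  [5,[0,0,0],[0,0,0.12]],
  [5,[0,0,0],[0,0,0.19]],
  [5,[0,0,0],[0,0,0.26]],
  [5,[0,0,0],[0,0,0.33]],
  [5,[0,0,0],[0,0,0.4]],
  [5,[0,0,0],[0,0,0.4]],
])

```text
time: 8.7
tool_pos: [0.5146, -0.1476, 0.0837]
ee_rot: [-3.141, 0.002, 2.496]
wrist_force: [-3.4, 0.1, 6.3]
width: 0.0577
```

```bash
python3 - <<'E'
from m import *
o=get_obs(); print(o["tool_pos"],o["ee_rot"],o["wrist_force"],o["wrist_torque"],o["joint_positions"])
s=snapshot("side"); p=s["pixels"]; np.savez("s6.npz",side=p)
print(jarside(s,p,(232,246,312,352),.006,(.514,-.147,(-.8,-.5,-.3)))[:2])
E
```

```text
[ 0.51459561 -0.1476281   0.08371087] [-3.14136861e+00  2.43672536e-03  2.49564545e+00] [-3.44661017  0.08204167  6.289502  ] [-0.11139605  0.50787464  0.10111062] [-3.84744309e-01  1.09407731e-01  1.59124179e+00 -8.53149785e-04
  1.43864697e+00 -1.30948172e+00]
(array([ 0.51649678, -0.17259168, -0.50654482]), np.float64(0.060006761325219746))
```

Emit:
play_rows([
  [5,[0,0,0],[0,0,0.07]],
  [5,[0,0,0],[0,0,0.14]],
  [5,[0,0,0],[0,0,0.21]],
  [5,[0,0,0],[0,0,0.26]],
  [5,[0,0,0],[0,0,0.3]],
  [5,[0,0,0],[0,0,0.3]],
])

```text
time: 9.25
tool_pos: [0.5152, -0.1472, 0.0839]
ee_rot: [3.141, 0.003, 2.794]
wrist_force: [-1.9, 0.7, 5.8]
width: 0.0574
```

```bash
python3 - <<'E'
from m import *
o=get_obs(); print(o["tool_pos"],o["ee_rot"],o["wrist_force"],o["wrist_torque"],o["width"])
s=snapshot("side"); p=s["pixels"]
q=cv2.resize(p[180:270,285:385],None,fx=8,fy=8,interpolation=cv2.INTER_CUBIC)
cv2.imwrite("pics/c6.png",q[:,:,::-1])
E
```

```text
[ 0.51517981 -0.14715312  0.08387486] [3.14129341 0.00326525 2.79424334] [-1.92803495  0.74106715  5.83923842] [ 0.06853057  0.31859592 -0.0469942 ] 0.057449397525701294
```

View pics/c6.png

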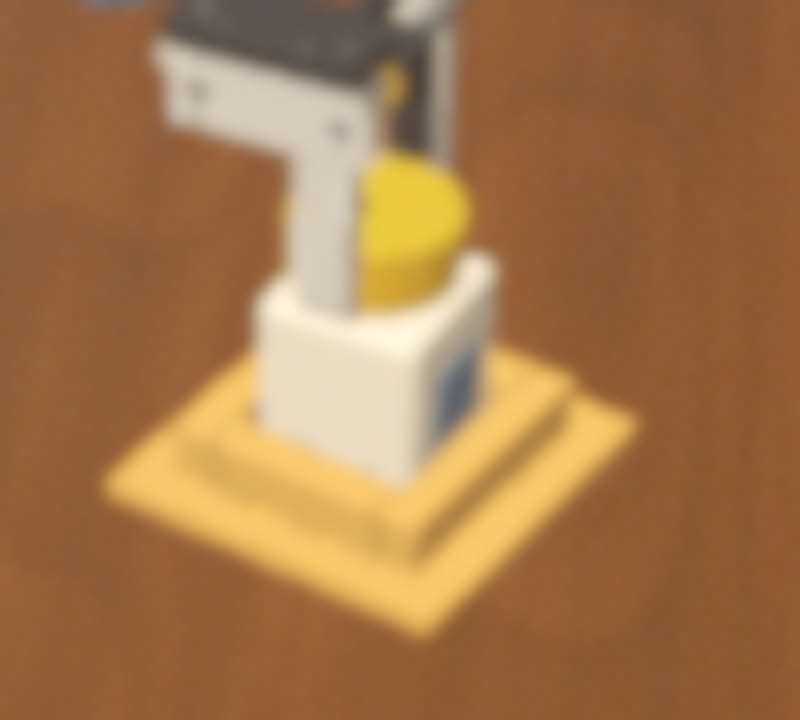

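The cap turns with the gripper while the jar (front corner (410,480)) took up its small slack. The cap line is hidden behind the finger, so I'll continue in small steps and watch for the upward spring force that marks the release.

Emit:
play_rows([
  [5,[0,0,0],[0,0,0.04]],
  [5,[0,0,0],[0,0,0.08]],
  [5,[0,0,0],[0,0,0.1]],
])

```text
time: 9.55
tool_pos: [0.5155, -0.147, 0.0843]
ee_rot: [3.141, 0.004, 2.894]
wrist_force: [-0.9, 0.8, 6.6]
width: 0.0578
```

Emit:
play_rows([
  [5,[0,0,0],[0,0,0.05]],
  [5,[0,0,0],[0,0,0.05]],
])

```text
time: 9.72
tool_pos: [0.5157, -0.1468, 0.0847]
ee_rot: [3.141, 0.005, 2.945]
wrist_force: [-2.0, 2.2, 8.5]
width: 0.0581
```

Emit:
play_rows([
  [5,[0,0,0],[0,0,0.05]],
  [5,[0,0,0],[0,0,0.05]],
])

```text
time: 9.88
tool_pos: [0.5159, -0.1468, 0.086]
ee_rot: [3.141, 0.005, 2.995]
wrist_force: [-3.8, 3.2, 12.2]
width: 0.0579
```

Emit:
play_rows([
  [5,[0,0,0],[0,0,0.02]],
  [5,[0,0,0],[0,0,0.02]],
  [5,[0,0,0],[0,0,0.02]],
])

```text
time: 10.13
tool_pos: [0.5159, -0.1468, 0.0862]
ee_rot: [3.142, 0.006, 3.014]
wrist_force: [-3.2, 2.3, 12.7]
width: 0.0575
```

```bash
python3 - <<'E'
from m import *
o=get_obs(); print(o["tool_pos"],o["ee_rot"],o["wrist_force"],o["wrist_torque"],o["width"])
s=snapshot("side"); t=snapshot("top")
f=lambda p:cv2.resize(p,None,fx=6,fy=6,interpolation=cv2.INTER_CUBIC)
cv2.imwrite("pics/c7.png",np.hstack([f(s["pixels"][190:270,300:365]),f(t["pixels"][220:300,335:400])])[:,:,::-1])
E
```

```text
[ 0.51593666 -0.14677512  0.08618287] [3.14153432 0.00556548 3.01350805] [-3.22181171  2.29770029 12.6612188 ] [ 0.53830259  0.64306647 -0.03691724] 0.05747626792032682
```

View pics/c7.png

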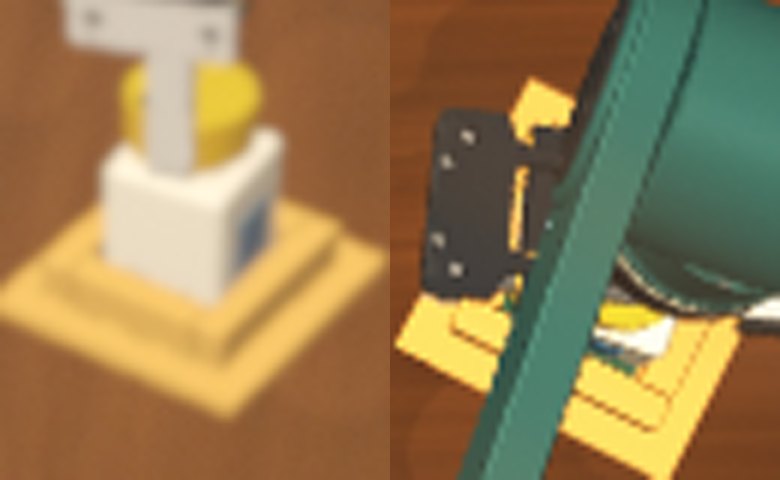

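Upward force rose from about 6 to 12.7 N and the tool was pushed up about 2 mm, which is what a release looks like. A 5 mm test lift will confirm it: still threaded, the jar would hang from the cap and pull the reading negative.

Emit:
play_rows([
  [5,[0,0,0.2],[0,0,0]],
  [5,[0,0,0.4],[0,0,0]],
  [5,[0,0,0.5],[0,0,0]],
  [5,[0,0,0.5],[0,0,0]],
])

```text
time: 10.57
tool_pos: [0.5141, -0.1469, 0.0867]
ee_rot: [3.141, -0.0, 3.014]
wrist_force: [-0.3, 1.1, -0.4]
width: 0.0577
```

The force is about -0.4 N, the cap's weight alone, so it's free. Lifting straight up 4 cm.

Emit:
play_rows([
  [5,[0,0,0.3],[0,0,0]],
  [5,[0,0,0.8],[0,0,0]],
  [5,[0,0,1.5],[0,0,0]],
  [5,[0,0,2.3],[0,0,0]],
  [5,[0,0,3.1],[0,0,0]],
  [5,[0,0,3.7],[0,0,0]],
  [5,[0,0,4],[0,0,0]],
  [5,[0,0,4],[0,0,0]],
])

```text
time: 11.23
tool_pos: [0.5148, -0.1472, 0.1285]
ee_rot: [-3.141, 0.002, 3.015]
wrist_force: [1.1, 0.5, 0.1]
width: 0.0577
```

```bash
python3 - <<'E'
from m import *
o=get_obs(); print(o["tool_pos"],o["ee_rot"],o["wrist_force"],o["wrist_torque"],o["width"],o["qvel"].round(3))
s=snapshot("side"); t=snapshot("top")
f=lambda p:cv2.resize(p,None,fx=5,fy=5,interpolation=cv2.INTER_CUBIC)
cv2.imwrite("pics/c8.png",np.hstack([f(s["pixels"][165:275,293:373]),f(t["pixels"][200:310,330:410])])[:,:,::-1])
E
```

```text
[ 0.51483942 -0.14715857  0.12850694] [-3.14105001e+00  2.49458658e-03  3.01475412e+00] [1.07542693 0.5246844  0.14430194] [ 0.00510331 -0.00515099  0.05299759] 0.0576795000093362 [ 0.001  0.009  0.022  0.001 -0.01  -0.002]
```

View pics/c8.png

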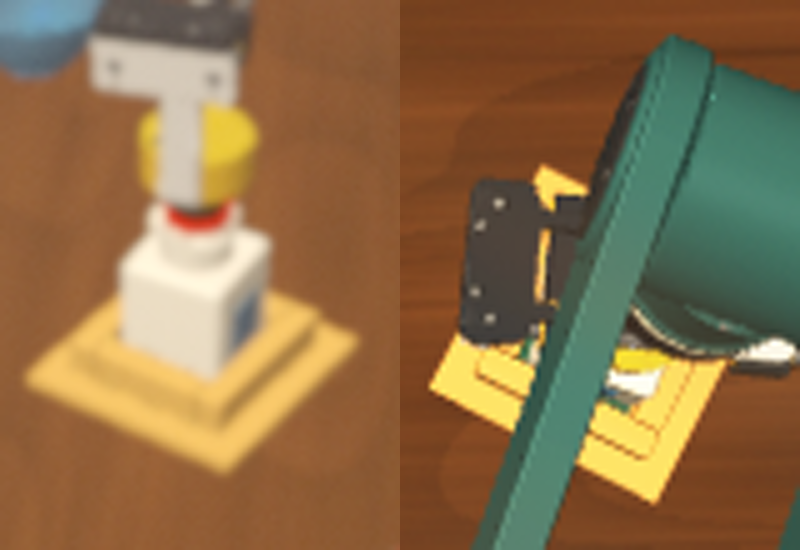

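The jar stays seated and upright, with the red ring exposed at (197,215). The cap is held level about 2 cm above it. I'll let it settle, then hand in.

Emit:
play_rows([
  [5,[0,0,0],[0,0,0]],
  [5,[0,0,0],[0,0,0]],
  [5,[0,0,0],[0,0,0]],
  [5,[0,0,0],[0,0,0]],
  [5,[0,0,0],[0,0,0]],
  [5,[0,0,0],[0,0,0]],
])

```text
time: 11.83
tool_pos: [0.5141, -0.1469, 0.1269]
ee_rot: [3.141, -0.0, 3.015]
wrist_force: [0.2, 0.4, -1.4]
width: 0.058
```

```bash
python3 - <<'E'
from bench import *
o=get_obs(); print(o["time"],o["tool_pos"],o["wrist_force"],o["width"])
print(close_job())
E
```

```text
11.8333 [ 0.51407185 -0.14686434  0.1268552 ] [ 0.21933488  0.4175106  -1.36205049] 0.05795675492115955
the job is handed in; nothing more can be done
None
```

I gripped the brass cap, carried the jar by it and set it down in the well. I then turned the cap about 0.92 rad anticlockwise, including the jar's play in the well, until the threads let go. After that I lifted it straight up and handed in at 11.8 s.

**Last checks:**
- **Jar:** the last picture shows it seated and upright in the well, with its red ring exposed.
- **Cap:** it is held level over the mouth. Its lower edge is about 121 mm above the jar's underside, worked out from the tool height. The gripper opening reads 58 mm, which matches the cap.
- **Wrist force:** it is near zero, so only the cap is hanging from the gripper.

**What disagreed or was not measured:**
- The two cameras differed by 2–3 mm on positions (up to 6 mm in y for the cap), so I used averages.
- The cap's angle at release was not seen, because a finger hid its line. I judged the release from the rise in upward force and the roughly 3 mm pop.
- I did not measure the mug, kettle and bowl again afterwards, but the arm's path stayed well clear of them.

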